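# Slide a phone display out over the edge of the repair stage

### The arm

A 6-joint arm with a two-finger parallel gripper is mounted at the origin on the work surface. World frame = base frame: x ahead of the robot, y to its left, z up, the work surface at z = 0. Lengths are in m, angles in rad, forces in N, time in s.
With the tool pointing down it reaches from about 0.3 to 1 m from the base axis. Payload 5.1 kg.
Tool frame: the origin (TCP) lies midway between the tips of the shut fingers; the grasp point (between the pads) lies 19 mm behind it (env.grip_point_offset is the distance from the TCP to the grasp point, in m); z points along the fingers, y is the line along which they close (so a half turn about z gives the same grasp; the last joint's range is limited). The gripper opens to 95 mm and grips with 3 to 60 N. Pads are 20 mm wide; open, the fingers measure 119 mm over their backs; the gripper's body (75 mm by 180 mm) begins 59 mm behind the grasp point.
Start: joints at [1.179, 0.124, 1.65, -0, 1.367, -0.083], TCP at [0.198, 0.619, 0.215] pointing down, gripper open.
Joint ranges: [-2.61, 2.61], [-1.02, 2.33], [0.03, 2.71], [-1.35, 4.49], [0.32, 2.68], [-2.91, 2.91]. Speed limits (rad/s): [2.57, 2.57, 3.14, 3.14, 3.14, 3.14].

### API

Orientations are given as a rotation vector (axis times angle).
In Python, from plant import env gives the robot as it stands. The module is installed in compiled form; this text tells all that it offers. Calls block until the motion is done:
- env.movep(position, orientation): joint-space move of the TCP to a pose.
- env.movel(position, orientation=None, v=0.15, f_stop=None): straight line of the TCP; orientation=None keeps the orientation; v is the mean speed in m/s. With f_stop (N) it stops when the force on the tool has changed by that much, and returns True; else False.
- env.goto_joints(angles): joint-space move.
- env.grip(opening): opening from 0.0 (shut) to 1.0 (fully open); the grip force is fixed at half the most; returns when the fingers have stopped.
- env.wait(seconds).
- env.inverse_kinematics(position, orientation): joint angles nearest the present ones, or None.
- env.state(): the state.
- env.grab_frame(name): name is "scene" or "top" or "wrist"; returns a dict with "image" (384x512x3 uint8, red, green, blue), "camera_matrix" (3x3 intrinsics, pixels), "R" (3x3) and "t" (3): a world point X has camera coordinates R X + t. Camera axes: x right, y down, z forward; pixel columns grow to the right and rows downward; lengths in m; the calibration is good to about 2 mm. The wrist camera is an equidistant fisheye: a pixel r from the principal point sees the ray r / f radians off the axis. A picture is of the moment at which its call begins. There is no depth.
A pose or a line that the arm cannot do raises env.Unreachable and nothing moves.
- env.job_done(): hands the job in; it is judged then, once.
The state is a dict: "time_s": time; "joint_pos": joint angles; "qvel": joint speeds; "joint_torque": joint torques, N m; "ee_pos": TCP position; "eef_rot": TCP orientation; "wrist_force": force on the tool from outside, world axes, zero at the start; "ft_torque": the same for the moment, N m; "gripper_width": opening from 0.0 (shut) to 1.0 (fully open); "gripper_force": force on a finger pad.
Only numpy, scipy, OpenCV 4.12 (cv2) and the standard library are available. Lean on these libraries where they do the work, as an engineer would, in place of code of your own. Each camera call takes 0.05 s, during which the arm holds its last target. There are 200 camera calls.

### The job

On the white raised repair stage, slide the phone display with the orange tab across the deck towards the yellow edge until about 40 mm of it hangs out over that edge, with the display pointing straight out over it, so that it can be picked up from below. Keep it flat on the deck the whole time (do not lift or tip it), leave it lying there, and leave the two other phone parts on the stage where they are.

Things in the scene. Friction and masses are not known exactly. Their poses are not given: they have to be found in the camera images.
- stage: fixed white raised stage standing on the bench: a flat deck 260 mm (its x) by 360 mm (its y), top surface 60 mm above the bench, open on all sides (no rim). Origin: centre of the footprint, at bench height; x points away from the robot (within about 0.35 rad) to the pick-up edge, which is marked by a 12 mm wide yellow stripe; z up. Three phone parts lie on it side by side, about 115 mm apart along its y, in any order.
- pickup_edge (a point): point in the middle of the yellow edge, on the deck's top surface (60 mm above the bench); same axes as the stage: x points straight out over the edge, y runs along it
- display: the phone display to be slid: flat loose black slab 150 mm (its x) by 72 mm (its y) by 7 mm thick, about 0.06 to 0.13 kg, with an orange tab 24 by 40 mm on its top at the end away from the yellow edge (centre of the tab 58 mm behind the middle). It starts wholly on the deck, its x within about 0.2 rad of the stage's x. Origin: centre of its underside; x points along its length to the end nearest the yellow edge; z up.
- display_front (a point): middle of the lower rim of the display's leading end (75 mm along its x from its origin); how far it lies past the yellow edge is the overhang
- spare_display: another display of the same size (150 x 72 x 7 mm) but with a blue tab; loose; must stay where it is. Origin: centre of its underside, x along its length
- chassis: open silver phone chassis with a circuit board, 150 x 72 x 7 mm; loose; must stay where it is. Origin: centre of its underside, x along its length
Things that resemble listed ones, but are neither listed nor needed, are in the scene too. Leave any purple look-alike of the display alone.

How it is judged:
At the end, for the whole second after the job is handed in: The orange-tabbed display lies flat and still on the deck, its leading end 25 to 55 mm past the yellow edge, pointing within 0.17 rad of straight out, its middle within the edge's length (180 mm either side); the blue-tabbed display and the chassis are within 20 mm of their starts (x of display_front in the frame of pickup_edge between 0.025 and 0.055 m and y of display in the frame of pickup_edge between -0.18 and 0.18 m and z of display in the frame of pickup_edge between -0.003 and 0.003 m and angle between the x axis of display and the x axis of stage, either way round below 0.17 rad and angle between display's own z axis and vertical below 0.05 rad and linear speed of display below 0.01 m/s and distance of each of spare_display, chassis from where it was at the start of the episode below 0.02 m); the robot touches nothing.
It fails at once if the display with the orange tab is lifted more than 12 mm off the deck or falls below it (z of display in the frame of pickup_edge above 0.012 m or z of display in the frame of pickup_edge below -0.012 m).
It fails at once if the display with the orange tab is tipped more than about 11 degrees (angle between display's own z axis and vertical above 0.2 rad).
It fails at once if the blue-tabbed display or the chassis is moved 30 mm or more (distance of any of spare_display, chassis from where it was at the start of the episode above 0.03 m).
It also fails if it takes over 32 s, if anything falls off the work surface, if the arm or the gripper's body presses on something with over 40 N, if the wrist force passes 120 N, or if a joint passes its speed limit or range.

## Working session

There is one attempt and no reset: what is moved stays moved. The work goes in short steps, each a Python script; the robot and the scene stay as the last script left them, time stands still between calls to the robot, and variables do not carry over. Pictures are saved under pics/ and viewed, at most 10 in all, crops included, and the job is handed in when it is done.

```bash
mkdir -p pics; python3 - <<'E'
from plant import env
import cv2,numpy as np
fs=[env.grab_frame(n) for n in("scene","top")]
np.savez('f0.npz',**{f"{k}{i}":f[k] for i,f in enumerate(fs) for k in f})
for i,f in enumerate(fs):
    cv2.imwrite(f'pics/a{i}.png',f["image"][...,::-1])
    C=-f["R"].T@f["t"];print(C,f["camera_matrix"][0])
print(env.state()["time_s"],env.state()["eef_rot"])
E
```

```text
[1.02843588 0.48513472 0.84799878] [407.63347592   0.         255.44713706]
[0.54355817 0.08312432 0.83255867] [406.52445954   0.         255.09260665]
0.1 [-4.83112843e-01 -3.10376703e+00  2.95580890e-03]
```

View pics/a0.png

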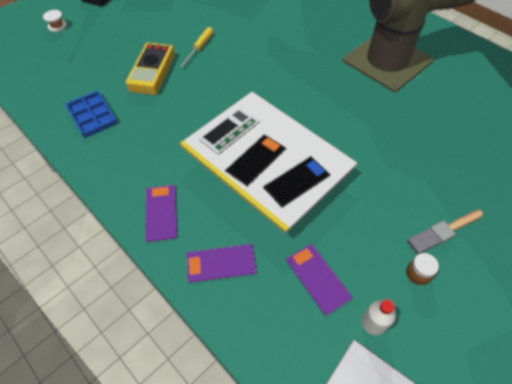

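View pics/a1.png

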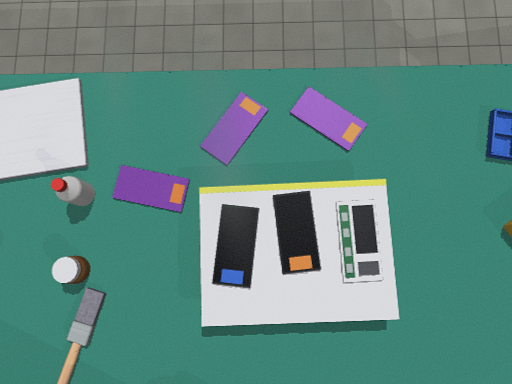

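Top view: three black or silver parts lie on the white stage. They are the blue-tabbed display (236,246), the orange-tabbed black display (297,232) and the chassis (360,240). The purple look-alikes on the bench are at (234,128), (328,119) and (151,189). The only black slab with an orange tab on the stage is the one at (297,232), which is (257,160) in the scene view. Next I'll measure it and confirm with a crop.

```bash
cat > h.py <<'E'
import cv2,numpy as np
def cast(f,uv,z):
    uv=np.atleast_2d(np.asarray(uv,float)); d=np.c_[uv,np.ones(len(uv))]@np.linalg.inv(f["camera_matrix"]).T@f["R"]
    C=-f["R"].T@f["t"]; return C+d*((z-C[2])/d[:,2])[:,None]
def tri(f,u,g,v):
    P=[k["camera_matrix"]@np.c_[k["R"],k["t"]] for k in(f,g)]
    X=cv2.triangulatePoints(P[0],P[1],np.array(u,float).reshape(2,-1),np.array(v,float).reshape(2,-1)); return (X[:3]/X[3]).T
def cnts(m): return sorted(cv2.findContours(m.astype(np.uint8),cv2.RETR_EXTERNAL,cv2.CHAIN_APPROX_NONE)[0],key=cv2.contourArea,reverse=True)
def cen(c): m=cv2.moments(c); return np.array([m["m10"],m["m01"]])/m["m00"]
def stage(im):  # corners of the deck (white+yellow hull)
    h=cv2.cvtColor(im,cv2.COLOR_RGB2HSV); H,S,V=[h[...,i].astype(int) for i in range(3)]
    return h,((S<40)&(V>150)),((H>22)&(H<35)&(S>150)&(V>120)),((H>5)&(H<20)&(S>150)&(V>120)),((H>105)&(H<120)&(S>150)&(V>100)),(V<70)
def near(cs,p,amin=20): return min([c for c in cs if cv2.contourArea(c)>amin],key=lambda c:np.linalg.norm(cen(c)-p))
E
python3 - <<'E'
from h import *
d=np.load('f0.npz'); fs=[{k:d[f"{k}{i}"] for k in("image","camera_matrix","R","t")} for i in(0,1)]
T={}
for i,(f,pd,po,pb,py) in enumerate(zip(fs,[(257,160),(297,232)],[(271,145),(301,263)],[(316,168),(232,277)],[(235,185),(293,187)])):
    h,w,y,o,b,k=stage(f["image"])
    oc=near(cnts(o),po); bc=near(cnts(b),pb); yc=near(cnts(y),py,60)
    kc=near(cnts(k),pd,200)
    wc=near(cnts(w|y),pd,3000); hull=cv2.convexHull(wc); q=cv2.approxPolyDP(hull,8,True)[:,0]
    T[i]=(cen(oc),cen(bc),q,cen(yc))
    print(i,cen(oc),cen(bc),"stage",q.tolist(),"yel",cv2.minAreaRect(yc),"blk",cv2.minAreaRect(kc))
    if i==1:
        f1=f
        box=cv2.boxPoints(cv2.minAreaRect(np.vstack([kc,oc]))); B=cast(f,box,.067); print("disp",B.round(4).tolist(),B.mean(0))
        print("sides",np.linalg.norm(np.diff(B,axis=0),axis=1), "deck",cast(f,q,.06).round(4).tolist())
        Y=cast(f,yc[:,0],.06); vx,vy,x0,y0=cv2.fitLine(Y[:,:2].astype(np.float32),cv2.DIST_HUBER,0,.001,.001).ravel(); print("yel line",vx,vy,x0,y0)
        print("yel ends",Y[Y[:,1].argmin()],Y[Y[:,1].argmax()])
print("tabs tri",tri(fs[0],T[0][0],fs[1],T[1][0]),tri(fs[0],T[0][1],fs[1],T[1][1]))
print("yel tri",tri(fs[0],T[0][3],fs[1],T[1][3]), "tab cast",cast(fs[1],T[1][0],.067))
cv2.imwrite('pics/crop.png',cv2.resize(fs[1]["image"][170:335,190:405,::-1],None,fx=3.5,fy=3.5,interpolation=cv2.INTER_CUBIC))
E
```

```text
0 [270.22678843 144.11263318] [314.84615385 167.81666667] stage [[251, 92], [356, 162], [290, 226], [185, 140]] yel ((233.2239990234375, 185.83792114257812), (135.0912322998047, 4.853903770446777), 39.24543380737305) blk ((255.00003051757812, 159.00001525878906), (25.455841064453125, 56.56854248046875), 45.0)Traceback (most recent call last):
  File "<stdin>", line 6, in <module>
  File "h.py", line 13, in near
    def near(cs,p,amin=20): return min([c for c in cs if cv2.contourArea(c)>amin],key=lambda c:np.linalg.norm(cen(c)-p))
                                   ~~~^^^^^^^^^^^^^^^^^^^^^^^^^^^^^^^^^^^^^^^^^^^^^^^^^^^^^^^^^^^^^^^^^^^^^^^^^^^^^^^^^^
ValueError: min() iterable argument is empty
```

```bash
python3 - <<'E'
from h import *
f=np.load('f0.npz')["image1"];h=cv2.cvtColor(f,cv2.COLOR_RGB2HSV)
for p in [(301,263),(232,277),(293,186),(293,185),(220,300),(297,232)]: print(p,h[p[1],p[0]])
h_,w,y,o,b,k=stage(f); print([len(cnts(m)) for m in(w,y,o,b,k)],[[cv2.contourArea(c) for c in cnts(m)[:4]] for m in (w,y,o,b,k)])
cv2.imwrite('pics/crop.png',cv2.resize(f[170:335,190:405,::-1],None,fx=3.5,fy=3.5,interpolation=cv2.INTER_CUBIC))
E
```

```text
(301, 263) [ 13 169 213]
(232, 277) [111 173 203]
(293, 186) [ 30 141 219]
(293, 185) [ 30 142 219]
(220, 300) [120   5 222]
(297, 232) [90 68 30]
[12, 15, 11, 5, 62] [[25428.0, 7104.0, 488.5, 340.5], [0.0, 0.0, 0.0, 0.0], [260.5, 164.5, 131.0, 4.0], [706.5, 266.5, 0.0, 0.0], [2825.0, 2821.0, 879.0, 74.5]]
```

View pics/crop.png

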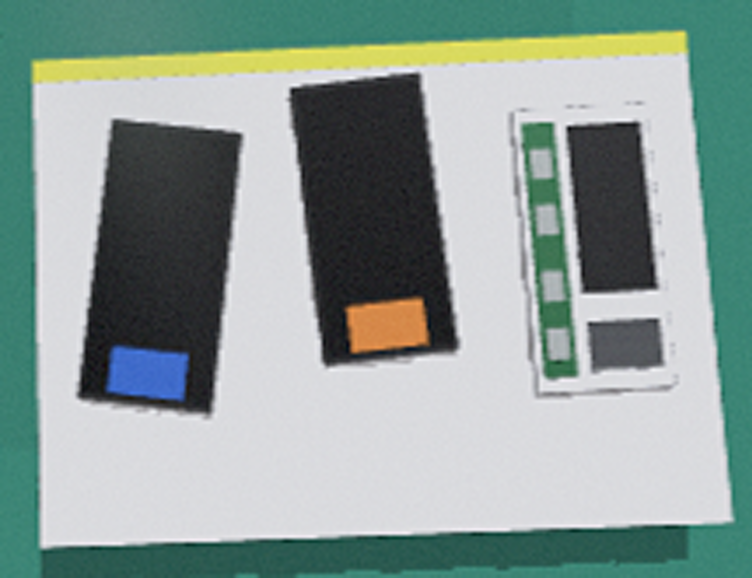

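The crop confirms it: the black slab at crop (373,220) carries the orange tab (387,325) at the end away from the yellow stripe. The blue-tabbed display is on its left and the chassis on its right. I'll loosen the yellow threshold.

```bash
sed -i 's/(H<35)&(S>150)/(H<35)\&(S>90)/' h.py; cat > m.py <<'E'
from h import *
def rectify(f,pd,po,py):
    h,w,y,o,b,k=stage(f["image"])
    oc=near(cnts(o),po,40); yc=near(cnts(y),py,60); kc=near(cnts(k),pd,1500)
    wy=cv2.morphologyEx((w|y).astype(np.uint8),cv2.MORPH_CLOSE,np.ones((3,3)))
    q=cv2.approxPolyDP(cv2.convexHull(near(cnts(wy),pd,3000)),8,True)[:,0]
    return oc,yc,kc,q
def top(f,pd,po,py,pr=True):
    oc,yc,kc,q=rectify(f,pd,po,py)
    D=cast(f,np.vstack([kc,oc])[:,0],.067)[:,:2]; (c,s,a)=cv2.minAreaRect((D*1000).astype(np.float32)); c=np.array(c)/1000
    B=cv2.boxPoints((c*1000,s,a))/1000; e=[B[1]-B[0],B[2]-B[1]]; ux=max(e,key=np.linalg.norm); ux/=np.linalg.norm(ux); ux*=np.sign(ux[0])
    Y=cast(f,yc[:,0],.06)[:,:2]; yl=cv2.minAreaRect((Y*1000).astype(np.float32)); YB=cv2.boxPoints(yl)/1000
    e=max([YB[1]-YB[0],YB[2]-YB[1]],key=np.linalg.norm); e/=np.linalg.norm(e); n=np.array([e[1],-e[0]]); n*=np.sign(n[0])
    edge=np.array(yl[0])/1000; edge=edge+n*((YB-edge)@n).max()
    over=(c+ux*.075-edge)@n; ang=np.arctan2(n[0]*ux[1]-n[1]*ux[0],n@ux)
    if pr: print("disp",c,"size",s,"yaw",np.arctan2(ux[1],ux[0]),"edge",edge,"stripe",yl[1],"n yaw",np.arctan2(n[1],n[0]),"over",over,"ang",ang,"\ndeck",cast(f,q,.06)[:,:2].round(3).tolist())
    return c,ux,edge,n,over,ang
E
python3 - <<'E'
from m import *
d=np.load('f0.npz'); fs=[{k:d[f"{k}{i}"] for k in("image","camera_matrix","R","t")} for i in(0,1)]
a=rectify(fs[0],(255,159),(270,144),(233,186)) if 0 else None
h,w,y,o,b,k=stage(fs[0]["image"]); o0=cen(near(cnts(o),(270,144))); y0=cen(near(cnts(y),(233,186),60))
h,w,y,o,b,k=stage(fs[1]["image"]); o1=cen(near(cnts(o),(301,263))); y1=cen(near(cnts(y),(293,187),60))
print("tab",tri(fs[0],o0,fs[1],o1),"yellow",tri(fs[0],y0,fs[1],y1))
top(fs[1],(297,228),(301,263),(293,187))
E
```

```text
tab [[0.5479059  0.02685663 0.06650656]] yellow [[0.69199071 0.04186746 0.04171116]]
disp [0.60561591 0.03343396] size (147.5940399169922, 69.66414642333984) yaw 0.110429496 edge [0.69974956 0.03849769] stripe (11.625856399536133, 357.41656494140625) n yaw 0.03593547 over -0.019462806549550647 ang 0.07449403 
deck [[0.705, -0.14], [0.448, -0.15], [0.436, 0.21], [0.692, 0.217]]
```

Tab height triangulates to 66.5 mm against an expected 67 mm, and the sizes match (148x70, stripe 357x11.6). The front is 19 mm short of the edge, with the display 0.074 rad off. I'll push from behind with two spread fingertips. First step: go behind it, touch the deck lightly, then look.

```bash
cat > r.py <<'E'
from plant import env
from scipy.spatial.transform import Rotation as Ro
import numpy as np
def rot(yaw):  # tool down, tool y across the display; pick the half-turn nearest in joints
    c=[(Ro.from_euler('z',yaw+k)*Ro.from_euler('x',np.pi)).as_rotvec() for k in (0,np.pi)]
    return c
E
python3 - <<'E'
from r import *; from m import *
d=np.load('f0.npz'); f={k:d[f"{k}1"] for k in("image","camera_matrix","R","t")}
c,ux,edge,n,over,ang=top(f,(297,228),(301,263),(293,187),False)
p=c-ux*(.075+.010+.018); yaw=np.arctan2(ux[1],ux[0])
R=[r for r in rot(yaw) if env.inverse_kinematics([*p,.12],r) is not None]
r=min(R,key=lambda r:abs(env.inverse_kinematics([*p,.12],r)[5])); k=0 if np.allclose(r,rot(yaw)[0]) else 1
print(k,p,env.inverse_kinematics([*p,.12],r))
env.grip(.4); env.movep([*p,.12],r); env.movel([*p,.070],v=.1)
hit=env.movel([*p,.054],v=.015,f_stop=2.5); s=env.state(); z=s["ee_pos"][2]; print(hit,s["ee_pos"],s["gripper_width"],s["wrist_force"])
env.movel([*s["ee_pos"][:2],z+.003],v=.03); s=env.state(); print(s["ee_pos"],s["time_s"])
np.save('k.npy',[k,z]); g=env.grab_frame("top"); w=env.grab_frame("wrist")
cv2.imwrite('pics/b.png',np.hstack([g["image"][150:350,170:420],w["image"][92:292,131:381]])[...,::-1])
E
```

```text
0 [0.50324329 0.02208282] [-0.06275568 -0.12412648  2.06261626  0.          1.20310288  1.39761115]
True [0.50319891 0.02208361 0.06028544] 0.40012752536132073 [-0.73451726  0.51122173  3.68976434]
[0.50314373 0.022072   0.06320562] 5.1833
```

View pics/b.png

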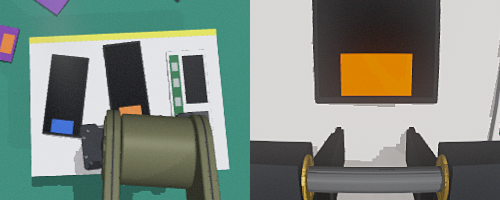

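The deck was felt at z=0.0603. The fingers are behind the display's tab end, and the wrist view shows clear space on both sides. I'll push straight out while rotating to the stage yaw, aim short at about 30 mm, back off and look.

```bash
cat > push.py <<'E'
import sys
from r import *; from m import *
d=np.load('f0.npz'); f={k:d[f"{k}1"] for k in("image","camera_matrix","R","t")}
c,ux,edge,n,over,ang=top(f,(297,228),(301,263),(293,187),False); k,z=np.load('k.npy'); t=np.array([-n[1],n[0]])
yaw=np.arctan2(n[1],n[0])
def push(o,extra=0,lat=None):
    s=env.state(); p=np.array(s["ee_pos"][:2]); lat=(p-edge)@t if lat is None else lat
    q=edge+n*(o-.15-.010+extra)+t*lat; env.movel([*q,z+.003],rot(yaw)[int(k)],v=.03); print("tcp",env.state()["ee_pos"],"F",np.round(env.state()["wrist_force"],2))
E
python3 - <<'E'
from push import *
push(.030)
p=np.array(env.state()["ee_pos"][:2])-n*.02
env.movel([*p,z+.003],v=.1); env.movel([*p,.16],v=.2); 
J=env.state()["joint_pos"].copy() if hasattr(env.state()["joint_pos"],'copy') else list(env.state()["joint_pos"]); J=list(J); J[0]+=1.0; np.save('J.npy',J)
env.goto_joints(J); g=env.grab_frame("top"); print(env.state()["time_s"])
cv2.imwrite('pics/c.png',cv2.resize(g["image"][130:350,180:420,::-1],None,fx=2.5,fy=2.5))
np.savez('f1.npz',**g)
try: top(g,(297,205),(299,237),(250,187))
except Exception as e: print(e)
E
```

```text
tcp [0.57013851 0.02453199 0.06331143] F [0.42 0.24 0.35]
10.6083
disp [0.65801855 0.02902284] size (148.89764404296875, 70.13019561767578) yaw 0.03241458 edge [0.69600502 0.14216845] stripe (11.624518394470215, 149.9468994140625) n yaw 0.03624091 over 0.03293833154735836 ang -0.0038263258 
deck [[0.705, -0.14], [0.448, -0.148], [0.436, 0.21], [0.692, 0.217]]
```

View pics/c.png

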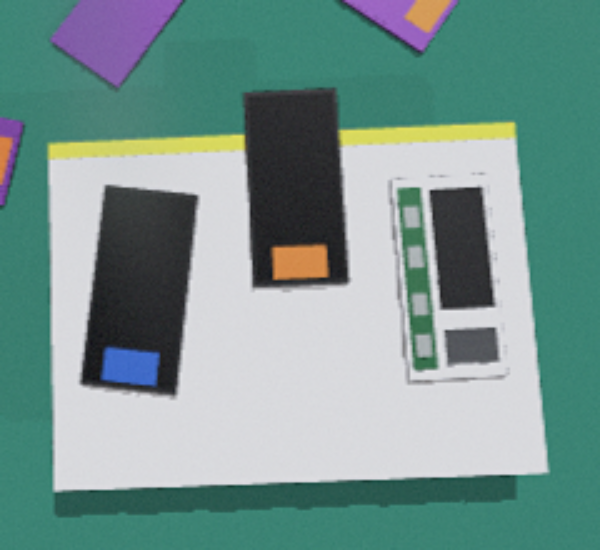

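The display (245–348, 90–288 in the crop) lies straight and hangs out about 33 mm, and the neighbours are untouched. That is already inside the 25–55 mm band. One more 7 mm push brings it to 40 mm.

```bash
python3 - <<'E'
from push import *
a=np.array([0.57013851,0.02453199]); J=list(np.load('J.npy')); J[0]-=1.0
env.goto_joints(J); p=a-n*.02; env.movel([*p,z+.003],v=.12)
push(.037)
p=np.array(env.state()["ee_pos"][:2])-n*.02
env.movel([*p,z+.003],v=.1); env.movel([*p,.16],v=.2); env.goto_joints(list(np.load('J.npy')))
env.wait(.3); g=env.grab_frame("top"); print(env.state()["time_s"])
cc,uu,_,_,_,an=top(g,(297,203),(299,233),(250,187)); print("overhang vs first edge",(cc+.075*uu-edge)@n)
h0=stage(f["image"])[4]; h1=stage(g["image"])[4]; print("blue tab",cen(near(cnts(h0),(232,277))),cen(near(cnts(h1),(232,277))))
E
```

```text
tcp [0.5770844  0.02481077 0.06320094] F [ 0.35  0.15 -0.01]
17.775
disp [0.6652395  0.02922215] size (148.9858856201172, 70.46484375) yaw 0.036103018 edge [0.69600502 0.14216845] stripe (11.624518394470215, 149.9468994140625) n yaw 0.03624091 over 0.040162312681695206 ang -0.00013789162 
deck [[0.705, -0.14], [0.448, -0.15], [0.436, 0.21], [0.692, 0.217]]
overhang vs first edge 0.0401789791151373
blue tab [231.5753596  276.18886804] [231.65532451 276.19785759]
```

```bash
python3 -c "
from plant import env
print(env.job_done())"
```

```text
the job is handed in; nothing more can be done
None
```

The job is handed in: by the top camera, the orange-tabbed display hangs about 40 mm over the yellow edge, pointing straight out to within 0.001 rad; it was only pushed flat along the deck, the blue-tabbed display did not move, the chassis showed no movement in the picture before the last push, and the arm is clear.

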